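# Pack up the micro-drone slalom: nest the marker cones

### The arm

A 7-joint arm with a two-finger parallel gripper is mounted at the origin on the work surface. World frame = base frame: x ahead of the robot, y to its left, z up, the work surface at z = 0. Lengths are in m, angles in rad, forces in N, time in s.
With the tool pointing down it reaches from about 0.4 to 0.925 m from the base axis. Payload 4.1 kg.
Tool frame: the origin (TCP) lies at the very end of the fingers, on their centre line; the grasp point (between the pads) lies 19 mm behind it; z points along the fingers, y is the line along which they close (so a half turn about z gives the same grasp; the last joint's range is limited). The gripper opens to 85 mm and grips with 20 to 120 N. Pads are 22 mm wide; open, the fingers measure 114 mm over their backs; the gripper's body (76 mm by 85 mm) begins 54 mm behind the grasp point. The pads swing forward as they close: fully open they stand 13 mm farther back than shut.
Start: joints at [-1.22, 0.398, 0.045, 1.537, -0.019, 1.207, -0.051], TCP at [0.283, 0.585, 0.196] pointing down, gripper open.
Joint ranges: [-2.82, 2.82], [-0.49, 2.23], [-1.37, 1.46], [0, 2.46], [-1.36, 4.5], [0.23, 2], [-2.94, 2.94]. Speed limits (rad/s): [2.57, 2.57, 3.14, 3.14, 3.14, 3.14, 3.14].

### API

Orientations are given as a rotation vector (axis times angle).
In Python, from bench import * gives the robot as it stands.
- The arm moves only by the shell command python3 -m inch 'ROWS' [FORCE]. ROWS is text: rows parted by semicolons, each of 7 numbers parted by spaces: the turn, a rotation vector about the world's x, y, z in degrees, then the shift along the world's x, y, z in m, then the closure in counts, from 0 (fully open) to 255 (shut). In form: wx wy wz x y z fingers; .... A call has 1 to 8 rows; each row is the pose to reach, as a shift and turn from the pose commanded when the call began; what a row does not reach only later rows make up. A row lasts 1/8 s, in which the tool goes at most 62.5 mm and 10.7 degrees, less where a joint would pass 70% of its speed; a pose out of reach is approached as far as the arm can. A call with a gripper value outside its range is refused whole. The fingers move at their own pace and stop on an object; FORCE is the grip in N (left out, the last holds). Time passes only in rows, so rows that repeat a pose let the fingers close. It gives the time, the measured TCP pose, the force, the opening and the grip force at its end, in the units of the state.
- sense(): the state, without advancing time (a new reading comes with each control period).
- snapshot(name): name is "side" or "top" or "wrist"; returns a dict with "img" (480x640x3 uint8, red, green, blue), "intrinsics" (3x3 intrinsics, pixels), "R" (3x3) and "t" (3): a world point X has camera coordinates R X + t. Camera axes: x right, y down, z forward; pixel columns grow to the right and rows downward; lengths in m; the calibration is good to about 2 mm. A picture is of the moment at which its call begins. There is no depth.
- close_job(): hands the job in; it is judged then, once.
The state is a dict: "time": time; "q": joint angles; "dq": joint speeds; "tau": joint torques, N m; "eef_pos": TCP position; "orientation": TCP orientation; "wrist_force": force on the tool from outside, world axes, zero at the start; "ft_torque": the same for the moment, N m; "width": opening from 0.0 (shut) to 1.0 (fully open); "gripper_force": force on a finger pad.
Only numpy, scipy, OpenCV 4.12 (cv2) and the standard library are available. Lean on these libraries where they do the work, as an engineer would, in place of code of your own. Each camera call takes 0.05 s, during which the arm holds its last target. There are 200 camera calls.

### The job

The micro-drone slalom is over: pack its markers into the carry tray. Lift the beacon lamp off the cone that wears it and stand it fully down in the tray's empty round well, without dropping it, and nest the three small cones from the table over the one in the tray's square well, so that all four make one upright stack, each pushed fully home with the square feet lined up one above the other. Leave the tall cone, the other beacon and everything else where they are.

Things in the scene. Friction and masses are not known exactly. Their poses are not given: they have to be found in the camera images.
- stack_cone: hollow orange marker cone, white band, 120 mm high: square foot 96 x 96 x 6 mm, body 74 mm across at the bottom, 40 mm at 90 mm height, then a plain neck 28 mm across from 95 mm to the flat top. Open underneath (68 mm); inside, the taper ends flat 90 mm up. Origin: centre of the foot's underside; x, y along the foot's sides, z up. Stands in the tray's square well: the lowest of the stack.
- cone_a: orange marker cone, 60 g, same shape, size and axes as stack_cone (square foot 96 mm, neck 28 mm across from 95 to 120 mm height). Set over another such cone it slides down until it rests inside on the lower one's top: its foot is then 30 mm above the lower foot, with about 3 mm play all round. One of the three to be nested; free on the table.
- cone_b: orange marker cone, 60 g, same shape, size and axes as stack_cone (square foot 96 mm, neck 28 mm across from 95 to 120 mm height). Set over another such cone it slides down until it rests inside on the lower one's top: its foot is then 30 mm above the lower foot, with about 3 mm play all round. One of the three to be nested; free on the table.
- cone_c: orange marker cone, 60 g, same shape, size and axes as stack_cone (square foot 96 mm, neck 28 mm across from 95 to 120 mm height). Set over another such cone it slides down until it rests inside on the lower one's top: its foot is then 30 mm above the lower foot, with about 3 mm play all round. One of the three to be nested; on the table, wearing the beacon at the start.
- beacon: cone-top beacon lamp, 70 g, 57.5 mm high: black hollow skirt 46 mm across (34 mm inside, 14 mm deep) up to 20 mm, white lens 41 mm across from 20 to 50 mm, black flat cap. Origin: centre of its underside, z up. It caps the neck of cone_c, resting loosely on its top with its origin 106 mm above the cone's origin, and lifts straight off.
- parked_beacon: cone-top beacon lamp like the other one. Already stands in the tray's other round well (far side, +x of the tray); to be left alone.
- carry_tray: black carry tray with grey foam, fixed to the table, 210 x 350 mm, rim 26 mm high, foam top 20 mm high. Origin: centre of the underside; long side along its y. Square well (104 x 104 mm, at y +85 mm) holds the stack cone; two round wells (57 mm) at y -95, x -48 (empty) and x +48 (parked beacon). All well floors are 6 mm above the table, 14 mm below the foam top.
- cone_well (a point): centre of the floor of the tray's square well, axes as the tray
- free_beacon_well (a point): centre of the floor of the tray's empty round well, 57 mm across and 14 mm deep; axes as the tray
- flight_battery: dark drone battery block, 75 x 34 x 30 mm, with a short plug lead, lying among the cones; leave alone
- motor: small brushless motor, 28 mm across, 36 mm high with its shaft, standing among the cones; leave alone
- cell: green cylindrical battery cell, 21 mm across, 70 mm high, standing behind the cones; leave alone
- tall_cone: larger plain orange cone, 168 mm high with a 134 mm square foot and no white band, at the right; it is not of the set, leave alone
Things that resemble listed ones, but are neither listed nor needed, are in the scene too. What is shaped like the cone_c but grey or purple is not meant.

How it is judged:
By the outcome, as a careful person would: the job done as asked, in the order asked, and still so for the second after the job is handed in, with the robot touching nothing.
It also fails if it takes over 72 s, if anything falls off the work surface, if the arm or the gripper's body presses on something with over 40 N, if the wrist force passes 120 N, or if a joint passes its speed limit or range.

## Working session

There is one attempt and no reset: what is moved stays moved. The work goes in short steps, Python scripts to look and compute and a shell command to move; the robot and the scene stay as the last step left them, time stands still between calls to the robot, and variables do not carry over. Pictures are saved under pics/ and viewed, at most 12 in all, crops included, and the job is handed in when it is done.

```bash
mkdir -p pics
python3 - <<'E'
from bench import *
import cv2,numpy as np
for n in ("top","side"):
    s=snapshot(n); cv2.imwrite(f"pics/{n}0.png",s["img"][:,:,::-1]); print(n,s["intrinsics"],s["R"],s["t"])
s=sense(); print(s["time"],s["eef_pos"],s["orientation"],s["width"])
E
```

```text
top [[456.57463374   0.         322.34733908]
 [  0.         456.57463374 235.03967113]
 [  0.           0.           1.        ]] [[-0.09079622 -0.9958671  -0.00218516]
 [-0.9710187   0.08901742 -0.22180752]
 [ 0.22108533 -0.01801745 -0.97508802]] [-0.11325734  0.49459834  1.08536676]
side [[489.95146145   0.         324.44332574]
 [  0.         489.95146145 234.22686192]
 [  0.           0.           1.        ]] [[ 0.97547093 -0.21946657  0.01705555]
 [-0.15510614 -0.7402461  -0.65420012]
 [ 0.15620036  0.63550778 -0.75612916]] [-0.50808702  0.04514149  1.346311  ]
0.1 [0.28230521 0.58478559 0.19454783] [-7.00351621e-01 -3.06222495e+00  2.76116744e-03] 1.0019757349662968
```

View pics/top0.png

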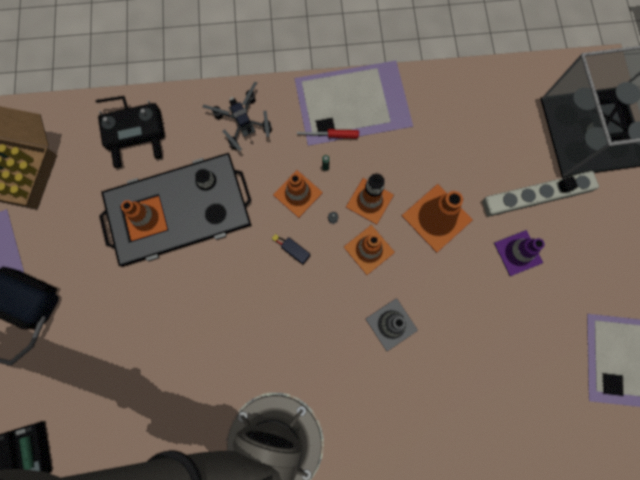

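View pics/side0.png

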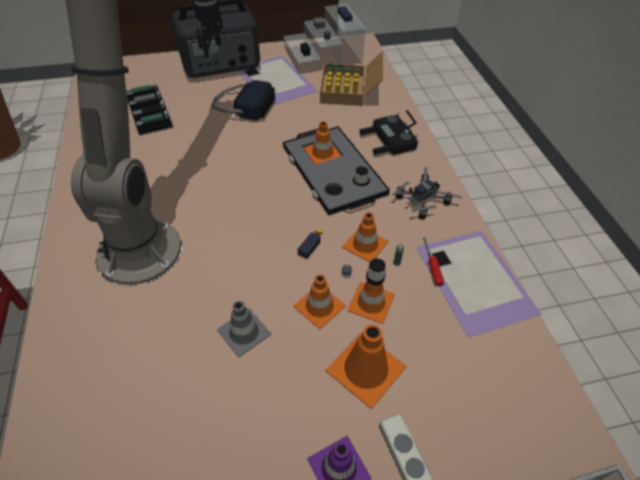

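Top view: free cones at about (298,193) and (368,250), the beacon-wearing cone at (371,198), the tall cone at (437,215). The tray is at (175,210), with its empty well at (216,214) and the stack cone at (143,215). The side view agrees. Next I measure these positions.

```bash
cat > h.py <<'E'
from bench import *
import cv2,numpy as np
from scipy.spatial.transform import Rotation as Ro
def ray(s,uv,z):
    uv=np.atleast_2d(uv).astype(float); K,R,t=s["intrinsics"],s["R"],s["t"]
    d=np.linalg.solve(K,np.c_[uv,np.ones(len(uv))].T); D=(R.T@d).T; C=-R.T@t
    return C+D*((z-C[2])/D[:,2])[:,None]
def tri(s1,p1,s2,p2):
    P=[s["intrinsics"]@np.c_[s["R"],s["t"]] for s in(s1,s2)]
    X=cv2.triangulatePoints(P[0],P[1],np.float64(p1).reshape(2,1),np.float64(p2).reshape(2,1)); return (X[:3]/X[3]).ravel()
def orange(s):
    h=cv2.cvtColor(s["img"],cv2.COLOR_RGB2HSV); return cv2.inRange(h,(5,190,90),(18,255,255))
def yaw():
    y=Ro.from_rotvec(sense()["orientation"]).as_matrix()[:,1]; return np.degrees(np.arctan2(y[1],y[0]))
E
python3 - <<'E'
from h import *
print("yaw",yaw())
for n in("top","side"):
    s=snapshot(n); m=cv2.morphologyEx(orange(s),cv2.MORPH_CLOSE,np.ones((3,3)))
    for c in cv2.findContours(m,0,1)[0]:
        if cv2.contourArea(c)<300: continue
        u=c[:,0].mean(0)
        z=.006 if not(n=="top" and u[0]<200 or n=="side" and u[1]<170) else .012
        X=ray(s,c[:,0],z)[:,:2]; r=cv2.minAreaRect((X*1000).astype(np.float32))
        print(n,u.round(),np.round(r[0],1),np.round(r[1],1),round(r[2],1))
    # dark/tray
    h=cv2.cvtColor(s["img"],cv2.COLOR_RGB2HSV)
    if n=="top":
        roi=s["img"][190:240,190:240].max(2); k=cv2.findContours((roi<45).astype(np.uint8),0,1)[0]
        for c in k:
            if cv2.contourArea(c)>80:
                e=cv2.fitEllipse(c); print("dark",np.array(e[0])+190,e[1],ray(s,np.array(e[0])+190,.02)[0])
E
```

```text
yaw 64.23525174173238
dark [215.20759201 213.42729378] (18.605445861816406, 19.87526512145996) [0.57332576 0.11449207 0.02      ]
side [368. 365.] [ 528.  -455.9] [166.2 128.2] 36.1
side [319. 309.] [ 444.2 -279.6] [89.7 89.1] 33.4
side [370. 303.] [ 575.1 -296.3] [89.3 90. ] 54.6
side [365. 247.] [ 612.3 -108.4] [87.8 89.2] 43.6
```

```bash
sed -i 's/(5,190,90),(18,255,255)/(4,140,60),(18,255,255)/' h.py
python3 - <<'E'
from h import *
for n in("top","side"):
    s=snapshot(n); h=cv2.cvtColor(s["img"],cv2.COLOR_RGB2HSV)
    if n=="top": print(h[205,132],h[188,290],h[300,200])
    m=cv2.morphologyEx(orange(s),cv2.MORPH_CLOSE,np.ones((3,3)))
    for c in cv2.findContours(m,0,1)[0]:
        if cv2.contourArea(c)<200: continue
        u=c[:,0].mean(0)
        z=.006 if not(n=="top" and u[0]<200 or n=="side" and u[1]<170) else .012
        X=ray(s,c[:,0],z)[:,:2]; r=cv2.minAreaRect((X*1000).astype(np.float32))
        print(n,u.round(),np.round(r[0],1),np.round(r[1],1),round(r[2],1))
    if n=="side":
        g=cv2.findContours((s["img"][178:200,320:346].max(2)<45).astype(np.uint8),0,1)[0]
        for c in g:
            if cv2.contourArea(c)>40: e=cv2.fitEllipse(c); p=np.array(e[0])+(320,178); print("dark",p,e[1],ray(s,p,.02)[0])
    else:
        d=(h[:,:,2]<95).astype(np.uint8); d[:150]=0; d[270:]=0; d[:,:95]=0; d[:,256:]=0
        c=max(cv2.findContours(d,0,1)[0],key=cv2.contourArea); r=cv2.minAreaRect((ray(s,c[:,0],.023)[:,:2]*1000).astype(np.float32)); print("tray",r)
E
```

```text
[ 11 194 112] [ 12 198  94] [ 12  70 131]
top [369. 249.] [ 445.1 -274.6] [93.2 93.8] 33.7
top [144. 217.] [586.1 304.5] [110.2 101.7] 13.0
top [439. 216.] [ 521.2 -472.8] [131.9 158. ] 36.0
top [369. 200.] [ 575.7 -291.4] [93.7 94. ] 54.7
top [297. 194.] [ 613.  -103.1] [93.1 94.1] 41.8
tray ((593.7385864257812, 216.48403930664062), (225.66070556640625, 390.4080810546875), 13.101154327392578)
side [368. 365.] [ 528.4 -454.7] [171.5 134. ] 35.9
side [371. 302.] [ 579.3 -290.1] [109.6  94.2] 54.3
side [319. 301.] [ 449.5 -262.4] [122.1 117. ] 33.6
side [365. 246.] [ 612.4 -108.5] [94.  96.2] 44.1
side [368. 225.] [637.  -36.9] [85.7 46.4] 78.2
side [322. 153.] [579.7 300.3] [97.9 93.9] 13.3
dark [333.30690098 189.41381454] (8.73784065246582, 15.295614242553711) [0.57227668 0.10735063 0.02      ]
```

```bash
python3 -m inch '0 0 10 0.02 -0.055 0.014 0;0 0 20 0.04 -0.11 0.028 0;0 0 30 0.06 -0.165 0.042 0;0 0 39 0.08 -0.22 0.056 0;0 0 39 0.1 -0.275 0.07 0;0 0 39 0.12 -0.33 0.084 0;0 0 39 0.14 -0.385 0.098 0;0 0 39 0.16 -0.44 0.11 0' 30; python3 -m inch '0 0 0 0.02 -0.055 0 0;0 0 0 0.04 -0.11 0 0;0 0 0 0.06 -0.165 0 0;0 0 0 0.08 -0.22 0 0;0 0 0 0.1 -0.275 0 0;0 0 0 0.12 -0.33 0 0;0 0 0 0.134 -0.385 0 0;0 0 0 0.134 -0.438 0 0'
python3 - <<'E'
from h import *
s=snapshot("wrist"); cv2.imwrite("pics/w1.png",s["img"][:,:,::-1]); print(s["intrinsics"],-s["R"].T@s["t"],sense()["eef_pos"],yaw(),sense()["q"])
E
```

```text
time: 1.3
eef_pos: [0.4431, 0.1435, 0.3064]
orientation: [-0.362, 3.119, 0.001]
wrist_force: [1.5, 0.2, -0.5]
width: 0.998
gripper_force: 0.0
time: 2.3
eef_pos: [0.5776, -0.2938, 0.3049]
orientation: [0.364, -3.12, -0.0]
wrist_force: [0.5, -0.3, 0.9]
width: 0.997
gripper_force: 0.0
[[378.30907392   0.         322.15246831]
 [  0.         378.30907392 246.29618019]
 [  0.           0.           1.        ]] [ 0.5101411  -0.31016447  0.4836386 ] [ 0.57365898 -0.30397112  0.30484325] 102.65471086029154 [-0.01962052  0.3953865   0.62641893  1.39026132 -0.22163416  1.42620011
  2.39269208]
```

View pics/w1.png

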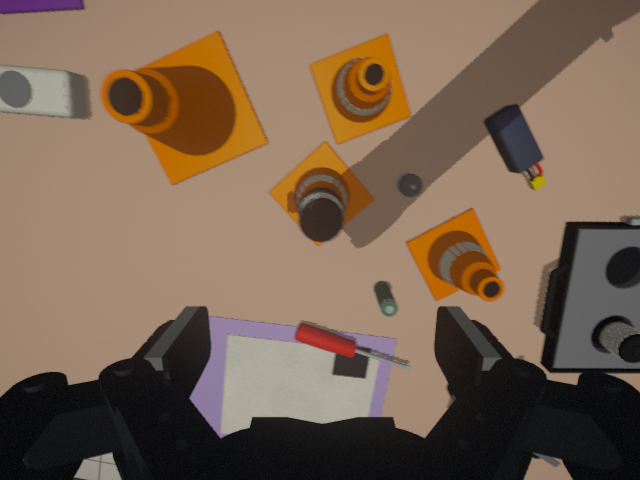

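The wrist view shows the beacon cap at (322,215) on cone_c. cone_b's top is at (373,73), cone_a's at (489,289), the tall cone at (200,110). The arm was still settling, so I measure again at rest.

```bash
python3 -m inch '0 0 0 0 0 0 0;0 0 0 0 0 0 0;0 0 0 0 0 0 0'|head -2
cat >> h.py <<'E'
def feet(s,z=.006,amin=2000):
    m=cv2.morphologyEx(orange(s),cv2.MORPH_CLOSE,np.ones((3,3)))
    for c in cv2.findContours(m,0,1)[0]:
        if cv2.contourArea(c)<amin: continue
        X=ray(s,c[:,0],z)[:,:2]; r=cv2.minAreaRect((X*1000).astype(np.float32))
        print("foot",c[:,0].mean(0).round(),np.round(r[0],1),np.round(r[1],1),round(r[2],1))
def dark(s,x0,x1,y0,y1,z,v=50,amin=100):
    g=(s["img"][y0:y1,x0:x1].max(2)<v).astype(np.uint8)
    for c in cv2.findContours(g,0,1)[0]:
        if cv2.contourArea(c)>amin:
            e=cv2.fitEllipse(cv2.convexHull(c)); p=np.array(e[0])+(x0,y0); print("dark",p.round(1),np.round(e[1],1),ray(s,p,z)[0].round(4))
E
python3 - <<'E'
from h import *
s=snapshot("wrist"); print(-s["R"].T@s["t"],sense()["eef_pos"])
feet(s)
dark(s,290,360,150,260,.1635,40); dark(s,345,400,40,100,.12,60);dark(s,450,520,240,320,.12,60)
E
```

```text
time: 2.72
eef_pos: [0.5773, -0.2907, 0.3057]
[ 0.5097218  -0.30732802  0.48429344] [ 0.57718741 -0.29085822  0.30568056]
foot [457. 260.] [627.1 -93.4] [133.6  95.6] 42.4
foot [321. 190.] [ 575.8 -294. ] [95.6 95.4] 54.6
foot [360.  89.] [ 445.3 -277. ] [95.4 95.6] 33.4
foot [185. 107.] [ 518.6 -479.4] [142.7 163.8] 35.9
dark [371.9  73.7] [18.2 20. ] [ 0.4446 -0.277   0.12  ]
dark [489.1 288.7] [14.  16.2] [ 0.6139 -0.1048  0.12  ]
```

```bash
python3 -m inch '0 0 0 -0.0015 -0.003 -0.05 0;0 0 0 -0.0015 -0.003 -0.1 0;0 0 0 -0.0015 -0.003 -0.14 0;0 0 0 -0.0015 -0.003 -0.165 0;0 0 0 -0.0015 -0.003 -0.178 0;0 0 0 -0.0015 -0.003 -0.178 0;0 0 0 -0.0015 -0.003 -0.178 60' 30; python3 -m inch '0 0 0 0 0 0 110;0 0 0 0 0 0 110;0 0 0 0 0 0 150;0 0 0 0 0 0 255;0 0 0 0 0 0 255'
```

```text
time: 3.65
eef_pos: [0.5761, -0.296, 0.129]
orientation: [-0.362, 3.118, -0.002]
wrist_force: [0.3, 0.2, 0.8]
width: 0.817
gripper_force: 0.0
time: 4.28
eef_pos: [0.5751, -0.2956, 0.1275]
orientation: [0.362, -3.121, -0.0]
wrist_force: [-0.2, -1.0, -0.2]
width: 0.003
gripper_force: 0.0
```

Run:
```python
from h import *
w=snapshot("wrist")["img"];s=snapshot("side");t=snapshot("top")
cv2.imwrite("pics/m1.png",np.hstack([w,cv2.resize(s["img"][210:400,260:450],(480,480))])[:,:,::-1][:,320:] if 0 else cv2.resize(np.hstack([w,cv2.resize(s["img"][230:380,280:430],(480,480))]),(800,343))[:,:,::-1])
print(sense()["width"],sense()["eef_pos"])
```

```text
0.003456965574449563 [ 0.5750665  -0.29559067  0.12749114]
```

View pics/m1.png

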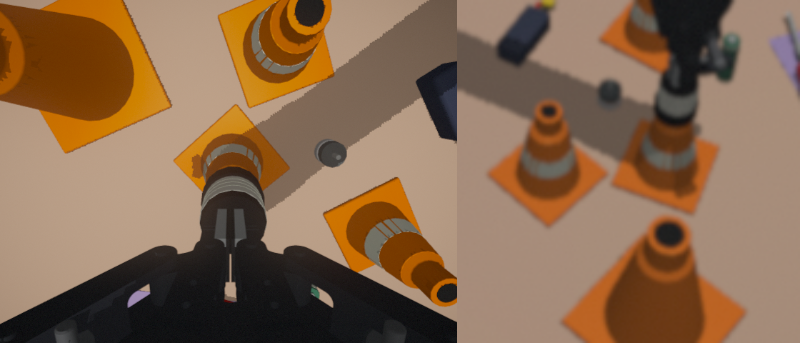

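The fingers shut without gripping. In the wrist view their closed tips overlap the cap at about (322,300). I check where the TCP should project and where the beacon really is.

Run:
```python
from h import *
w=snapshot("wrist")
def pr(s,X):
    p=s["intrinsics"]@(s["R"]@np.array(X)+s["t"]); return (p[:2]/p[2]).round(1)
t=snapshot("top"); sd=snapshot("side")
p=sense()["eef_pos"]
for n,X in(("tcp",p),("cap",[.5758,-.294,.1635]),("skirt bot",[.5758,-.294,.106]),("foot",[.5758,-.294,.006])):
    print(n,pr(w,X),pr(sd,X),pr(t,X))
print(w["R"][2],-w["R"].T@w["t"])
cv2.imwrite("pics/w2.png",cv2.resize(w["img"][180:420,200:440],(600,600),interpolation=2)[:,:,::-1])
```

```text
tcp [322.9 283.1] [375.5 273.1] [376.1 185.6]
cap [326.5 317.1] [377.1 263.2] [377.1 180.3]
skirt bot [325.3 270.8] [374.7 277.9] [374.4 188.3]
foot [324.3 230. ] [371. 301.] [370.3 200.4]
[ 0.26322139  0.06214006 -0.96273211] [ 0.50756854 -0.31191442  0.30621925]
```

View pics/w2.png

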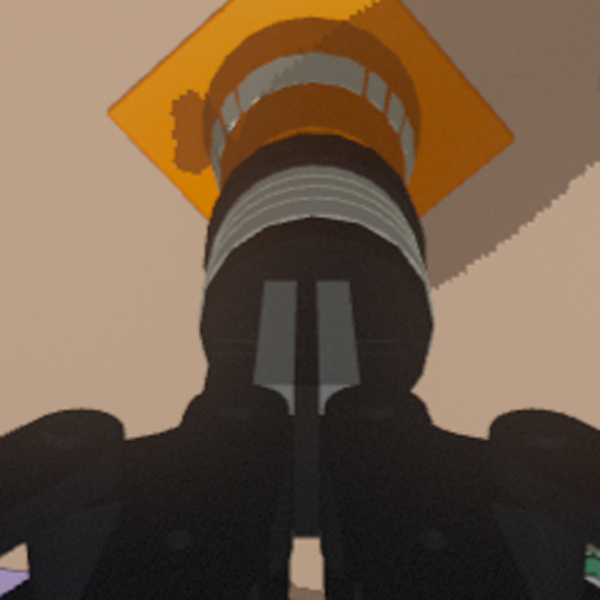

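The tips appear in front of the cap at row 292, though the TCP reads below the cap. I lift with the fingers shut and look at where the fingertips sit relative to the camera.

```bash
python3 -m inch '0 0 0 0 0 0.05 255;0 0 0 0 0 0.08 255;0 0 0 0 0 0.08 255;0 0 0 0 0 0.08 255'
python3 - <<'E'
from h import *
w=snapshot("wrist");s=snapshot("side")
a=cv2.resize(w["img"][180:420,200:440],(400,400),interpolation=2);b=cv2.resize(s["img"][230:330,320:420],(400,400),interpolation=2)
cv2.imwrite("pics/w3.png",np.hstack([a,b])[:,:,::-1])
E
```

```text
time: 5.08
eef_pos: [0.5746, -0.2951, 0.2067]
orientation: [0.362, -3.12, -0.002]
wrist_force: [0.3, -0.7, -0.4]
width: 0.002
gripper_force: 0.0
```

View pics/w3.png

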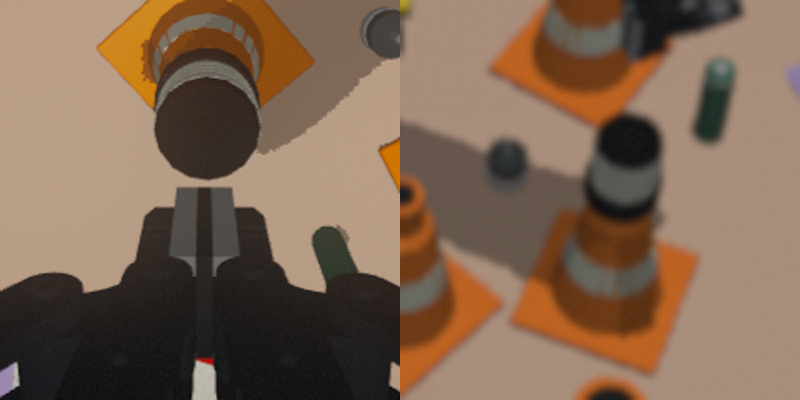

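The tips stay at row 292 in the wrist frame and the beacon is undisturbed, so the fingers really end higher than the reported TCP. I measure that offset using the wrist, side and top views.

Run:
```python
from h import *
w=snapshot("wrist");s=snapshot("side"); p=sense()["eef_pos"]; print(p)
K,R,t=w["intrinsics"],w["R"],w["t"]; C=-R.T@t
d=R.T@np.linalg.solve(K,[322.3,292,1])
for x in(p[0]-.011,p[0]):
    k=(x-C[0])/d[0]; print("ray at x",x.round(4),(C+d*k).round(4))
g=s["img"].max(2); 
def pr(s,X):
    q=s["intrinsics"]@(s["R"]@np.array(X)+s["t"]); return (q[:2]/q[2]).round(1)
for dz in(0,.01,.02,.03,.04): print(dz,pr(s,p+[0,0,dz]),pr(w,p+[0,0,dz]),pr(w,p+[-.011,0,dz]))
print(g[232:258,366:396:2])
```

```text
[ 0.574466   -0.29513593  0.20619703]
ray at x 0.5635 [ 0.5635 -0.2979  0.2449]
ray at x 0.5745 [ 0.5745 -0.2952  0.2176]
0 [378.5 252. ] [322.5 283.4] [327.5 263.1]
0.01 [379.  249.2] [322.5 290.9] [327.9 269.8]
0.02 [379.4 246.3] [322.6 299.4] [328.2 277.1]
0.03 [379.9 243.4] [322.7 308.8] [328.7 285.4]
0.04 [380.4 240.4] [322.7 319.4] [329.1 294.7]
[[107 109 109 110 103  66  43  25  22  26  28  30  44  53  42]
 [108 109 111 109 100  61  39  26  24  24  29  27  32  33  36]
 [108 109 110 110  99  56  44  30  25  24  26  22  22  25  32]
 [109 109 109 110  99  54  52  39  24  23  25  23  22  24  29]
 [109 108 105 108  98  53  58  47  24  25  24  22  23  26  36]
 [107 106 102 105  98  54  60  49  24  27  22  30  41  54  73]
 [106 106 104 106  96  52  60  46  23  26  33  63  79 100 122]
 [105 106 106 107  94  51  61  44  23  24  60 110 127 141 157]
 [105 106 106 106  92  50  63  41  23  25  82 145 158 164 169]
 [106 106 105 106  95  55  64  40  23  26  91 155 169 169 168]
 [103 105 106 106  99  70  63  37  34  54 100 156 169 169 169]
 [103 103 107 108 106  85  62  45  73  98 122 160 169
[... 192 characters left out ...]
9 167]
 [108 110 109 109 109 124 173 187 175 157 166 169 168 169 166]
 [108 109 109 109 111 141 183 186 165 161 169 168 169 168 164]
 [109 109 110 108 118 161 187 179 159 166 168 169 168 168 160]
 [107 109 109 114 137 177 187 170 161 169 168 168 168 168 157]
 [111 115 117 134 162 186 183 161 166 168 169 169 168 168 153]
 [126 133 139 162 182 188 174 159 168 169 169 168 169 169 148]
 [155 161 168 181 187 186 163 161 169 169 169 168 169 168 141]
 [179 180 183 187 188 179 156 166 168 168 169 169 169 169 133]
 [188 187 188 188 187 168 160 168 169 169 168 168 168 168 123]
 [188 188 188 188 181 156 163 169 168 169 169 169 170 167 112]
 [187 188 186 184 160 131 146 160 166 168 169 169 169 166 102]]
```

The fingertips sit about 36 mm above the reported TCP, straight along the axis, and both views agree. I'll allow for that from here on and regrasp 36 mm lower.

```bash
python3 -m inch '0 0 0 0.001 0.001 0 0;0 0 0 0.001 0.001 0 0;0 0 0 0.001 0.001 0 0;0 0 0 0.001 0.001 0 0;0 0 0 0.001 0.001 -0.05 0;0 0 0 0.001 0.001 -0.09 0;0 0 0 0.001 0.001 -0.115 0;0 0 0 0.001 0.001 -0.115 0' 30; python3 -m inch '0 0 0 0 0 0 60;0 0 0 0 0 0 110;0 0 0 0 0 0 150;0 0 0 0 0 0 200;0 0 0 0 0 0 200'
```

```text
time: 6.28
eef_pos: [0.5745, -0.2936, 0.0905]
orientation: [0.362, -3.117, -0.004]
wrist_force: [-0.2, -0.2, 0.1]
width: 1.005
gripper_force: 0.0
time: 6.9
eef_pos: [0.5769, -0.2947, 0.0939]
orientation: [-0.362, 3.119, -0.0]
wrist_force: [-0.3, 1.5, 6.0]
width: 0.467
gripper_force: 31.9
```

```bash
python3 -m inch '0 0 0 0 0 0.03 200;0 0 0 0 0 0.07 200;0 0 0 0 0.02 0.08 200;0 0 0 0 0.065 0.08 200;0 0 0 0 0.12 0.08 200;0 0 0 0 0.175 0.08 200;0 0 0 0 0.23 0.08 200;0 0 0 0 0.285 0.08 200'; python3 -m inch '0 0 0 0 0.055 0 200;0 0 0 0 0.095 0 200;0 0 0 -0.002 0.12 0 200;0 0 0 -0.002 0.124 0 200;0 0 0 -0.002 0.124 0 200;0 0 0 -0.002 0.124 0 200'
python3 - <<'E'
from h import *
w=snapshot("wrist");print(sense()["eef_pos"],yaw())
cv2.imwrite("pics/w4.png",w["img"][:,:,::-1])
feet(w,.012)
E
```

```text
time: 7.9
eef_pos: [0.5757, -0.008, 0.1724]
orientation: [-0.362, 3.121, -0.0]
wrist_force: [0.5, -0.3, -1.1]
width: 0.469
gripper_force: 31.5
time: 8.65
eef_pos: [0.5743, 0.1121, 0.1726]
orientation: [-0.357, 3.121, -0.001]
wrist_force: [-0.0, -0.7, -0.5]
width: 0.468
gripper_force: 31.5
[0.57427682 0.11236438 0.17261775] 103.07054433781482
foot [531. 279.] [589.2 332.9] [128.9 160.8] 13.1
foot [ 72. 215.] [ 627.7 -118.3] [ 93.6 143.7] 42.5
```

View pics/w4.png

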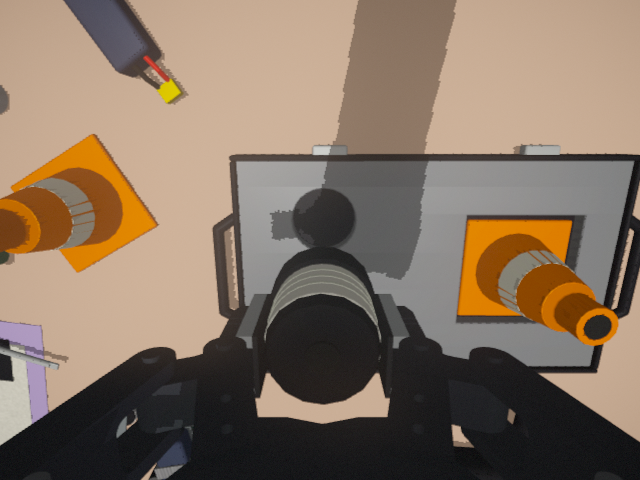

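The beacon is held upright at (322,330). The empty well is visible at about (323,219), and the stack cone's foot corners are at (468,216), (573,218) and (458,316), with its top hole at (596,327).

Run:
```python
from h import *
w=snapshot("wrist")
g=w["img"].max(2)[180:256,284:362]; m=(g<40).astype(np.uint8)
c=max(cv2.findContours(m,0,1)[0],key=cv2.contourArea)[:,0]+(284,180)
print(c.min(0),c.max(0)); up=c[(c[:,1]<240)&(c[:,0]>296)]
(x,y),r=cv2.minEnclosingCircle(up.astype(np.float32)); print(x,y,r,ray(w,(x,y),.02),ray(w,(323.5,219.5),.02),"dia",np.diff(ray(w,[(292,219),(355,219)],.02),axis=0))
print("corners",ray(w,[(468,216),(573,218),(458,316)],.012).round(4)); dark(w,560,630,290,350,.126,60)
P=ray(w,[(468,216),(573,218),(458,316)],.012); print("centre",(P[1]+P[2])/2, "yaws",[np.degrees(np.arctan2(*(v[1::-1]))) for v in(P[1]-P[0],P[2]-P[0])])
```

```text
[311 246] [351 255]
0.0 0.0 0.0 [[ 0.46171264 -0.16862097  0.02      ]] [[0.57298034 0.11280752 0.02      ]] dia [[-0.01269185  0.05472297  0.        ]]
corners [[0.5417 0.2407 0.012 ]
 [0.5218 0.3346 0.012 ]
 [0.6388 0.2638 0.012 ]]
dark [596.7 326.6] [21.9 27.5] [0.5811 0.2989 0.126 ]
dark [621.7 303.2] [17.5 29.8] [0.5618 0.3076 0.126 ]
dark [608.5 296.8] [ 8.3 35.9] [0.5597 0.2974 0.126 ]
centre [0.58028217 0.29922365 0.012     ] yaws [np.float64(101.95103240341493), np.float64(13.389168680739939)]
```

```bash
python3 -m inch '0 0 0 0 0 -0.05 200;0 0 0 0 0 -0.1 200;0 0 0 0 0 -0.14 200;0 0 0 0 0 -0.16 200;0 0 0 0 0 -0.17 200;0 0 0 0 0 -0.176 200;0 0 0 0 0 -0.18 200;0 0 0 0 0 -0.18 200'
```

```text
time: 9.75
eef_pos: [0.5753, 0.1146, -0.006]
orientation: [-0.362, 3.118, 0.001]
wrist_force: [-0.0, 0.5, 2.8]
width: 0.471
gripper_force: 31.9
```

```bash
python3 -m inch '0 0 0 0 0 -0.001 200;0 0 0 0 0 -0.001 200;0 0 0 0 0 -0.001 100;0 0 0 0 0 -0.001 70;0 0 0 0 0 0 60;0 0 0 0 0 0.01 60;0 0 0 0 0 0.06 60;0 0 0 0 0 0.12 40'; python3 -m inch '0 0 0 0 0 0.06 0;0 0 0 0 0 0.1 0;0 0 0 0 0 0.1 0;0 0 0 0 0 0.1 0'
python3 - <<'E'
from h import *
w=snapshot("wrist");t=snapshot("side")
cv2.imwrite("pics/w5.png",np.hstack([cv2.resize(w["img"],(533,400)),cv2.resize(t["img"][140:220,310:363],(265,400))])[:,:,::-1])
E
```

```text
time: 10.75
eef_pos: [0.5732, 0.1142, 0.1134]
orientation: [0.362, -3.119, 0.001]
wrist_force: [1.5, 0.5, 0.2]
width: 0.847
gripper_force: 0.0
time: 11.25
eef_pos: [0.5735, 0.1143, 0.2123]
orientation: [0.362, -3.12, -0.0]
wrist_force: [-0.3, 0.3, 0.3]
width: 0.997
gripper_force: 0.0
```

View pics/w5.png

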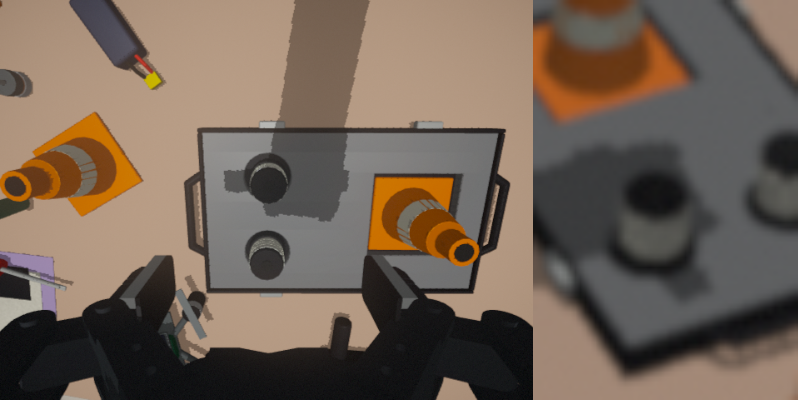

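The beacon stands down in its well at the same height as the parked one, at (269,184) in this view. The stack neck is at (463,252). Next is cone_a.

```bash
python3 - <<'E'
from h import *
w=snapshot("wrist")
dark(w,535,580,280,325,.126,60,60); dark(w,295,350,190,250,.0635,42,200)
P=ray(w,[(450,211),(546,211),(443,299)],.012); print(((P[1]+P[2])/2).round(4),P.round(4).tolist(),sense()["eef_pos"])
E
python3 -m inch '0 0 0 0.01 -0.055 0 0;0 0 0 0.02 -0.11 0 0;0 0 0 0.03 -0.165 0 0;0 0 0 0.04 -0.21 0 0;0 0 0 0.04 -0.2195 0 0;0 0 0 0.04 -0.2195 0 0;0 0 0 0.04 -0.2195 0 0'
python3 - <<'E'
from h import *
w=snapshot("wrist"); print(sense()["eef_pos"])
feet(w); x=cv2.imwrite("pics/w6.png",w["img"][:,:,::-1])
dark(w,240,400,180,420,.12,45,60)
E
```

```text
dark [557.8 304.4] [19.4 23.5] [0.5811 0.2989 0.126 ]
dark [574.5 304.5] [ 9.2 52.9] [0.5782 0.3113 0.126 ]
dark [326.1 223.5] [33.1 42.5] [0.5732 0.1175 0.0635]
[0.5781 0.2983 0.012 ] [[0.5426, 0.2395, 0.012], [0.5204, 0.334, 0.012], [0.6359, 0.2626, 0.012]] [0.57301188 0.11426722 0.21103437]
time: 12.28
eef_pos: [0.6141, -0.1025, 0.2119]
orientation: [0.367, -3.119, -0.003]
wrist_force: [-0.7, -0.3, -0.3]
width: 1.001
gripper_force: 0.0
[ 0.61415187 -0.10252544  0.21209985]
foot [320. 207.] [ 613.6 -105. ] [95.6 95.4] 42.5
foot [123. 123.] [ 578.8 -310.4] [120.4 121. ] 54.3
foot [183.  19.] [ 464.8 -263.4] [50.2 95.5] 33.5
foot [21. 40.] [ 524.5 -414.3] [60.  68.4] 35.2
dark [283.9 535.5] [ 76.1 350.1] [ 0.905  -0.0707  0.12  ]
```

```bash
python3 -m inch '0 0 0 -0.0005 -0.0025 -0.05 0;0 0 0 -0.0005 -0.0025 -0.1 0;0 0 0 -0.0005 -0.0025 -0.135 0;0 0 0 -0.0005 -0.0025 -0.152 0;0 0 0 -0.0005 -0.0025 -0.152 60;0 0 0 -0.0005 -0.0025 -0.152 120;0 0 0 -0.0005 -0.0025 -0.152 160;0 0 0 -0.0005 -0.0025 -0.152 220' 35;python3 -m inch '0 0 0 0 0 0 220;0 0 0 0 0 0 220;0 0 0 0 0 0 220'; python3 -c "
from h import *
print(sense()['eef_pos'],yaw())"
```

```text
time: 13.32
eef_pos: [0.6145, -0.1076, 0.0617]
orientation: [-0.362, 3.118, -0.0]
wrist_force: [0.4, 0.8, 2.2]
width: 0.303
gripper_force: 34.3
time: 13.7
eef_pos: [0.6145, -0.1076, 0.0615]
orientation: [-0.362, 3.119, 0.0]
wrist_force: [-0.9, 0.8, 6.2]
width: 0.304
gripper_force: 34.8
[ 0.61448848 -0.10763222  0.06154289] 103.23823497966116
```

```bash
python3 -m inch '0 0 0 0 0 0.03 220;0 0 0 0 0 0.08 220;0 0 0 0 0 0.13 220;0 0 -5 0 0.03 0.155 220;0 0 -13 -0.005 0.08 0.165 220;0 0 -21 -0.01 0.135 0.165 220;0 0 -29.3 -0.015 0.19 0.165 220;0 0 -29.3 -0.02 0.245 0.165 220'; python3 -m inch '0 0 0 -0.005 0.055 0 220;0 0 0 -0.01 0.11 0 220;0 0 0 -0.0135 0.15 0 220;0 0 0 -0.0135 0.161 0 220;0 0 0 -0.0135 0.161 0 220;0 0 0 -0.0135 0.161 0 220'
python3 - <<'E'
from h import *
w=snapshot("wrist");print(sense()["eef_pos"],yaw())
cv2.imwrite("pics/w7.png",w["img"][:,:,::-1])
for z in(.006,.17): feet(w,z)
E
```

```text
time: 14.7
eef_pos: [0.5928, 0.1389, 0.2249]
orientation: [-0.441, -3.11, 0.001]
wrist_force: [0.2, 0.6, -1.5]
width: 0.307
gripper_force: 34.7
time: 15.45
eef_pos: [0.5808, 0.2955, 0.2256]
orientation: [0.444, 3.11, -0.002]
wrist_force: [-0.9, 0.2, -1.3]
width: 0.303
gripper_force: 34.7
[0.58086476 0.29552571 0.22573367] 73.71713197764423
foot [604. 254.] [725.3 578.7] [ 43.8 181.2] 71.5
foot [326. 264.] [657.8 278.4] [237.  188.2] 13.0
foot [604. 254.] [638.4 469.8] [ 25.8 106.6] 71.5
foot [326. 264.] [598.6 293.2] [139.4 110.7] 13.0
```

View pics/w7.png

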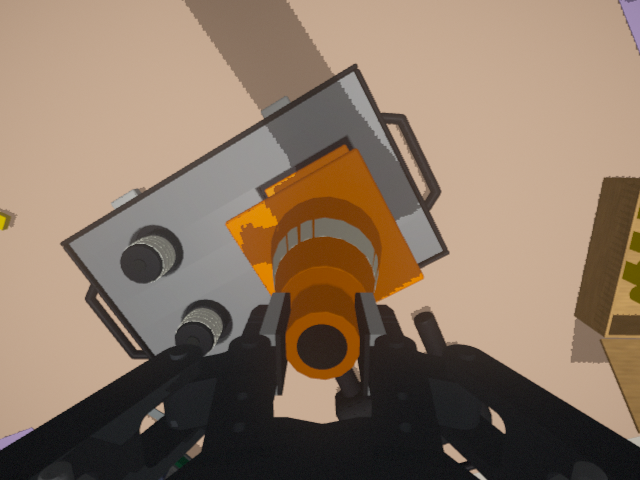

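The held cone's foot corners are at (350,150), (227,220) and (423,272). It is upright and roughly aligned with the well edge behind it. I compute the correction from these.

```bash
cat >> h.py <<'E'
def held(w,C,z):
    # C: left, top, right foot corners; refine to subpixel by cornerSubPix
    g=cv2.cvtColor(w["img"],cv2.COLOR_RGB2GRAY); C=np.float32(C).reshape(-1,1,2).copy()
    C=cv2.cornerSubPix(g,C,(5,5),(-1,-1),(3,30,.01)).reshape(-1,2); P=ray(w,C,z)
    a=P[2]-P[1]; b=P[0]-P[1]; f=lambda v:np.degrees(np.arctan2(v[1],v[0]))
    print("corners",C.round(1).tolist(),"len",np.linalg.norm(a).round(4),np.linalg.norm(b).round(4),"yaw",f(a).round(1),f(b).round(1),"centre",((P[0]+P[2])/2).round(4))
E
python3 - <<'E'
from h import *
w=snapshot("wrist");print(sense()["eef_pos"])
for z in(.165,.171): held(w,[(227,220),(351,148),(424,272)],z)
E
```

```text
[0.58077659 0.29591506 0.2257935 ]
corners [[224.60000610351562, 223.5], [349.70001220703125, 151.1999969482422], [419.79998779296875, 267.8999938964844]] len 0.0898 0.092 yaw 16.3 -76.7 centre [0.579  0.2963 0.165 ]
corners [[224.60000610351562, 223.5], [349.70001220703125, 151.1999969482422], [419.79998779296875, 267.8999938964844]] len 0.0875 0.0897 yaw 16.3 -76.7 centre [0.5773 0.2968 0.171 ]
```

```bash
cat >> h.py <<'E'
def edge(w,z,rows,c0,c1):
    m=orange(w); p=[(np.flatnonzero(m[r,c0:c1]).max()+c0,r) for r in rows]
    P=ray(w,p,z)[:,:2].astype(np.float32); v=cv2.fitLine(P,cv2.DIST_HUBER,0,.01,.01).ravel()
    print("edge yaw",np.degrees(np.arctan2(v[1],v[0])).round(2),"at",v[2:].round(4), "ends",p[0],p[-1]); return v
E
python3 - <<'E'
from h import *
w=snapshot("wrist"); v=edge(w,.171,range(175,255,4),340,440)
n=np.array([-v[1],v[0]]); print("dist TCP to edge",n@(sense()["eef_pos"][:2]-v[2:]))
E
python3 -m inch '0 0 0 0 0.003 -0.04 220;0 0 0 0 0.003 -0.08 220;0 0 0 0 0.003 -0.11 220;0 0 0 0 0.003 -0.12 220;0 0 0 0 0.003 -0.12 220'
```

```text
edge yaw 12.88 at [0.5704 0.3436] ends (np.int64(371), 175) (np.int64(410), 251)
dist TCP to edge -0.0483328529694635
time: 16.23
eef_pos: [0.5803, 0.3009, 0.1057]
orientation: [-0.44, -3.111, 0.0]
wrist_force: [-0.0, -0.6, -0.5]
width: 0.304
gripper_force: 34.8
```

```bash
python3 -m inch '0 0 0 0 -0.001 -0.005 220;0 0 0 0 -0.001 -0.0085 220;0 0 0 0 -0.001 -0.0105 220;0 0 0 0 -0.001 -0.0105 220'; python3 -c "
from h import *
s=sense();print(s['eef_pos'],s['wrist_force'],yaw())"
```

```text
time: 16.73
eef_pos: [0.5811, 0.3005, 0.097]
orientation: [0.439, 3.109, 0.002]
wrist_force: [-1.5, -0.9, 6.0]
width: 0.302
gripper_force: 35.3
[0.58109274 0.30048505 0.09700033] [-1.5434659  -0.88593716  6.02664638] 73.9219499709331
```

```bash
python3 -m inch '0 0 0 0 0 0.001 120;0 0 0 0 0 0.001 60;0 0 0 0 0 0.001 0;0 0 0 0 0 0.03 0;0 0 0 0 0 0.08 0;0 0 0 0 -0.02 0.12 0;0 0 7 -0.013 -0.075 0.12 0;0 0 14 -0.026 -0.13 0.12 0'; python3 -m inch '0 0 6.3 -0.014 -0.058 0 0;0 0 6.3 -0.028 -0.116 0 0;0 0 6.3 -0.042 -0.174 0 0;0 0 6.3 -0.056 -0.232 0 0;0 0 6.3 -0.07 -0.29 0 0;0 0 6.3 -0.084 -0.348 0 0;0 0 6.3 -0.098 -0.406 0 0;0 0 6.3 -0.11 -0.446 0 0'; python3 -m inch '0 0 0 0 0 0 0;0 0 0 0 0 0 0;0 0 0 0 0 0 0'
python3 - <<'E'
from h import *
w=snapshot("wrist"); print(sense()["eef_pos"],yaw(),sense()["q"].round(2))
feet(w); t=snapshot("side"); a=cv2.resize(w["img"],(533,400));b=cv2.resize(t["img"][90:210,280:360],(267,400),interpolation=2)
cv2.imwrite("pics/w8.png",np.hstack([a,b])[:,:,::-1])
E
```

```text
time: 17.73
eef_pos: [0.5541, 0.1691, 0.2155]
orientation: [0.049, 3.14, 0.0]
wrist_force: [0.6, 1.0, -0.6]
width: 1.0
gripper_force: 0.0
time: 18.73
eef_pos: [0.4428, -0.2785, 0.2153]
orientation: [-0.111, 3.139, -0.001]
wrist_force: [-0.4, 0.1, -0.3]
width: 0.999
gripper_force: 0.0
time: 19.1
eef_pos: [0.4449, -0.2739, 0.2148]
orientation: [0.121, -3.139, -0.001]
wrist_force: [0.5, 0.5, 0.4]
width: 1.001
gripper_force: 0.0
[ 0.44485517 -0.27405469  0.21489232] 94.39809286290006 [-0.24  0.21  0.83  1.83 -0.17  1.18  2.29]
foot [293. 334.] [ 597.1 -300.4] [111.  139.7] 54.5
foot [107. 278.] [ 552.1 -518.2] [133.7 267.7] 36.0
foot [320. 207.] [ 444.7 -277. ] [95.6 95.4] 33.4
```

View pics/w8.png

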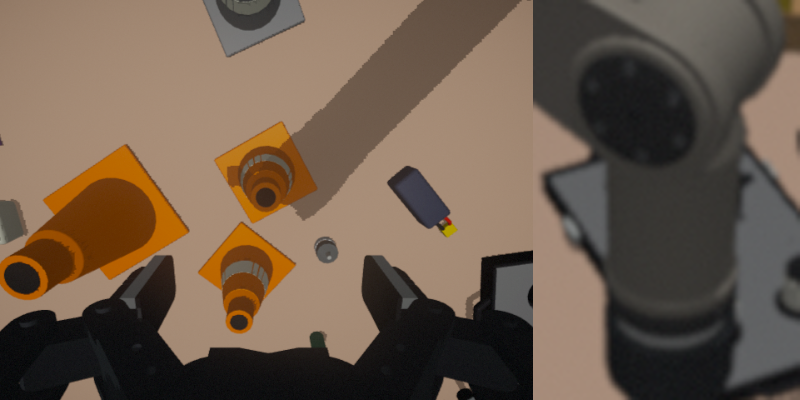

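Wrist view: cone_b is at (265,180), centred below the gripper with nothing in the fingers' way. cone_c stands bare at (240,275). The arm hides the stack in the side crop. I grasp cone_b.

```bash
python3 -m inch '0 0 0 0 -0.001 -0.05 0;0 0 0 0 -0.001 -0.1 0;0 0 0 0 -0.001 -0.135 0;0 0 0 0 -0.001 -0.1535 0;0 0 0 0 -0.001 -0.1535 60;0 0 0 0 -0.001 -0.1535 120;0 0 0 0 -0.001 -0.1535 160;0 0 0 0 -0.001 -0.1535 220' 35;python3 -m inch '0 0 0 0 0 0 220;0 0 0 0 0 0 220;0 0 0 0 0 0.03 220;0 0 0 0 0 0.08 220;0 0 0 0 0 0.13 220;0 0 0 0.005 0.03 0.175 220;0 0 0 0.018 0.085 0.195 220;0 0 -6 0.031 0.14 0.195 220'; python3 -m inch '0 0 -7 0.013 0.055 0 220;0 0 -14.5 0.026 0.11 0 220;0 0 -14.5 0.039 0.168 0 220;0 0 -14.5 0.053 0.226 0 220;0 0 -14.5 0.067 0.284 0 220;0 0 -14.5 0.081 0.342 0 220;0 0 -14.5 0.095 0.4 0 220;0 0 -14.5 0.105 0.435 0 220';  python3 -m inch '0 0 0 0 0 0 220;0 0 0 0 0 0 220;0 0 0 0 0 0 220'
python3 - <<'E'
from h import *
w=snapshot("wrist"); s=sense();print(s["eef_pos"],yaw())
cv2.imwrite("pics/w9.png",w["img"][:,:,::-1])
z=s["eef_pos"][2]-.0615+.006
m=orange(w); print([ (r,np.flatnonzero(m[r,340:470]).max()+340) for r in range(140,300,10) if m[r,340:470].any()],z)
E
```

```text
time: 20.2
eef_pos: [0.4451, -0.277, 0.0627]
orientation: [-0.116, 3.137, -0.001]
wrist_force: [-0.3, 0.6, 3.0]
width: 0.3
gripper_force: 34.2
time: 21.2
eef_pos: [0.4763, -0.1357, 0.2585]
orientation: [0.055, 3.136, 0.001]
wrist_force: [2.0, 0.7, -1.3]
width: 0.305
gripper_force: 34.7
time: 22.2
eef_pos: [0.5792, 0.3025, 0.2554]
orientation: [-0.438, -3.109, -0.0]
wrist_force: [0.1, -0.3, -0.6]
width: 0.307
gripper_force: 34.7
time: 22.58
eef_pos: [0.5803, 0.2964, 0.2568]
orientation: [0.449, 3.109, -0.0]
wrist_force: [-0.4, -0.8, -0.5]
width: 0.306
gripper_force: 34.7
[0.58028559 0.29661501 0.25690913] 73.59291628469639
[(150, np.int64(354)), (160, np.int64(360)), (170, np.int64(365)), (180, np.int64(370)), (190, np.int64(375)), (200, np.int64(380)), (210, np.int64(386)), (220, np.int64(390)), (230, np.int64(396)), (240, np.int64(401)), (250, np.int64(406)), (260, np.int64(412)), (270, np.int64(416)), (280, np.int64(414)), (290, np.int64(394))] 0.20140913155591328
```

```bash
python3 - <<'E'
from h import *
w=snapshot("wrist"); v=edge(w,.2,range(160,262,5),340,440)
print(np.array([-v[1],v[0]])@(sense()["eef_pos"][:2]-v[2:]))
E
python3 -m inch '0 0 0 0.001 0.003 -0.04 220;0 0 0 0.001 0.003 -0.08 220;0 0 0 0.001 0.003 -0.11 220;0 0 0 0.001 0.003 -0.12 220;0 0 0 0.001 0.003 -0.12 220'
```

```text
edge yaw 12.5 at [0.568  0.3422] ends (np.int64(360), 160) (np.int64(412), 260)
-0.046848838110004155
time: 23.3
eef_pos: [0.5812, 0.301, 0.1368]
orientation: [0.445, 3.11, 0.0]
wrist_force: [0.6, 0.5, 0.3]
width: 0.308
gripper_force: 34.7
```

```bash
python3 -m inch '0 0 0.5 0 -0.001 -0.005 220;0 0 0.5 0 -0.001 -0.008 220;0 0 0.5 0 -0.001 -0.0105 220;0 0 0.5 0 -0.001 -0.0105 220'; python3 -c "
from h import *
s=sense();print(s['eef_pos'],s['wrist_force'],yaw())"
```

```text
time: 23.8
eef_pos: [0.5824, 0.3006, 0.1286]
orientation: [0.431, 3.11, 0.003]
wrist_force: [-1.4, -1.3, 7.5]
width: 0.301
gripper_force: 35.7
[0.58236142 0.30061856 0.12863121] [-1.43151704 -1.34845598  7.50870508] 74.22030879684513
```

```bash
python3 -m inch '0 0 0 0 0 0.001 120;0 0 0 0 0 0.001 60;0 0 0 0 0 0.001 0;0 0 0 0 0 0.03 0;0 0 0 0 0 0.08 0;0 0 0 0 -0.03 0.1 0;0 0 7 -0.001 -0.09 0.1 0;0 0 14 -0.002 -0.15 0.1 0'; python3 -m inch '0 0 6 -0.001 -0.06 0 0;0 0 6 -0.001 -0.12 0 0;0 0 6 -0.002 -0.18 0 0;0 0 6 -0.002 -0.24 0 0;0 0 6 -0.003 -0.3 0 0;0 0 6 -0.003 -0.36 0 0;0 0 6 -0.003 -0.41 0 0;0 0 6 -0.003 -0.442 0 0'; python3 -m inch '0 0 0 0 0 0 0;0 0 0 0 0 0 0;0 0 0 0 0 0 0'
python3 - <<'E'
from h import *
w=snapshot("wrist"); print(sense()["eef_pos"],yaw(),sense()["q"].round(2))
feet(w)
E
```

```text
time: 24.8
eef_pos: [0.5791, 0.1491, 0.2263]
orientation: [0.04, 3.14, -0.0]
wrist_force: [1.6, 0.0, 0.1]
width: 1.001
gripper_force: 0.0
time: 25.8
eef_pos: [0.575, -0.295, 0.2259]
orientation: [0.111, -3.139, 0.002]
wrist_force: [0.2, -0.6, 0.6]
width: 1.002
gripper_force: 0.0
time: 26.18
eef_pos: [0.5768, -0.2896, 0.2259]
orientation: [-0.12, 3.139, 0.002]
wrist_force: [-0.9, 1.1, -0.2]
width: 1.001
gripper_force: 0.0
[ 0.57674778 -0.28974165  0.22595889] 94.38430661960476 [-0.07  0.44  0.66  1.52 -0.28  1.28  2.27]
foot [318. 204.] [ 575.7 -294. ] [95.5 95.7] 54.4
foot [125. 129.] [ 519.4 -499.5] [164.9 197.4] 35.9
```

```bash
python3 -m inch '0 0 0 -0.001 -0.003 -0.05 0;0 0 0 -0.001 -0.003 -0.1 0;0 0 0 -0.001 -0.003 -0.145 0;0 0 0 -0.001 -0.003 -0.1645 0;0 0 0 -0.001 -0.003 -0.1645 60;0 0 0 -0.001 -0.003 -0.1645 120;0 0 0 -0.001 -0.003 -0.1645 160;0 0 0 -0.001 -0.003 -0.1645 220' 35;python3 -m inch '0 0 0 0 0 0 220;0 0 0 0 0 0 220;0 0 0 0 0 0.03 220;0 0 0 0 0 0.08 220;0 0 0 0 0 0.13 220;0 0 0 0 0.02 0.18 220;0 0 -7 0 0.06 0.225 220;0 0 -14 0 0.12 0.225 220'; python3 -m inch '0 0 -7 0.001 0.058 0 220;0 0 -14 0.001 0.116 0 220;0 0 -21 0.002 0.174 0 220;0 0 -27.3 0.002 0.232 0 220;0 0 -27.3 0.003 0.29 0 220;0 0 -27.3 0.003 0.348 0 220;0 0 -27.3 0.004 0.405 0 220;0 0 -27.3 0.0045 0.47 0 220';  python3 -m inch '0 0 0 0 0 0 220;0 0 0 0 0 0 220;0 0 0 0 0 0 220;0 0 0 0 0 0 220'
python3 - <<'E'
from h import *
w=snapshot("wrist"); s=sense();print(s["eef_pos"],yaw(),s["q"].round(2))
m=orange(w); print([ (r,np.flatnonzero(m[r,:]).min(),np.flatnonzero(m[r,:520]).max()) for r in range(130,300,10) if m[r,:520].any()])
E
```

```text
time: 27.22
eef_pos: [0.5762, -0.2953, 0.0631]
orientation: [-0.116, 3.137, -0.002]
wrist_force: [0.4, -0.8, 2.2]
width: 0.303
gripper_force: 34.2
time: 28.22
eef_pos: [0.5762, -0.1768, 0.2904]
orientation: [0.281, 3.122, -0.003]
wrist_force: [1.7, 0.6, -0.8]
width: 0.303
gripper_force: 34.8
time: 29.22
eef_pos: [0.579, 0.2939, 0.2861]
orientation: [-1.0, -2.977, 0.001]
wrist_force: [1.0, 0.8, -0.4]
width: 0.306
gripper_force: 34.8
time: 29.72
eef_pos: [0.5799, 0.2912, 0.2868]
orientation: [1.002, 2.977, 0.0]
wrist_force: [-0.2, 0.1, -0.9]
width: 0.3
gripper_force: 34.8
[0.57985813 0.29157498 0.28684402] 52.81560715653406 [-0.97  0.4   0.63  1.42 -0.24  1.39  0.58]
[(140, np.int64(322), np.int64(327)), (150, np.int64(308), np.int64(339)), (160, np.int64(300), np.int64(351)), (170, np.int64(292), np.int64(362)), (180, np.int64(285), np.int64(374)), (190, np.int64(277), np.int64(386)), (200, np.int64(269), np.int64(392)), (210, np.int64(261), np.int64(391)), (220, np.int64(253), np.int64(403)), (230, np.int64(246), np.int64(415)), (240, np.int64(237), np.int64(426)), (250, np.int64(229), np.int64(419)), (260, np.int64(225), np.int64(410)), (270, np.int64(238), np.int64(400)), (280, np.int64(251), np.int64(391)), (290, np.int64(264), np.int64(381))]
```

Run:
```python
from h import *
w=snapshot("wrist"); m=orange(w); tp=sense()["eef_pos"][:2]
for f,rows in((np.min,range(190,250,5)),(np.min,range(165,190,4)),(np.max,range(150,192,4)),(np.max,range(218,240,4))):
    P=ray(w,[(f(np.flatnonzero(m[r,:520])),r) for r in rows],.23)[:,:2].astype(np.float32); v=cv2.fitLine(P,2,0,.01,.01).ravel()
    print(np.degrees(np.arctan2(v[1],v[0])).round(1),(np.array([-v[1],v[0]])@(tp-v[2:])).round(4))
cv2.imwrite("pics/w10.png",w["img"][:,:,::-1])
```

```text
-76.7 0.0471
-75.3 0.0467
13.7 -0.0541
12.7 -0.0475
```

```bash
python3 -m inch '0 0 0 0.001 0.007 0 220;0 0 0 0.001 0.007 -0.01 220;0 0 0 0.001 0.007 -0.05 220;0 0 0 0.001 0.007 -0.09 220;0 0 0 0.001 0.007 -0.112 220;0 0 0 0.001 0.007 -0.118 220;0 0 0 0.001 0.007 -0.118 220'
```

```text
time: 30.7
eef_pos: [0.5807, 0.3, 0.1686]
orientation: [0.998, 2.979, -0.0]
wrist_force: [0.2, -0.6, -0.1]
width: 0.305
gripper_force: 34.9
```

```bash
python3 -m inch '0 0 0 0.001 0 -0.005 220;0 0 0 0.001 0 -0.008 220;0 0 0 0.001 0 -0.0115 220;0 0 0 0.001 0 -0.0115 220'; python3 -c "
from h import *
s=sense();print(s['eef_pos'],s['wrist_force'],yaw())"
```

```text
time: 31.2
eef_pos: [0.5825, 0.3001, 0.1588]
orientation: [0.998, 2.977, 0.003]
wrist_force: [-0.6, -0.2, 5.0]
width: 0.304
gripper_force: 35.3
[0.58247426 0.30008232 0.1587977 ] [-0.64494741 -0.16166556  5.04325991] 52.92413704682391
```

Seated at 0.1588 (expected 0.159) with about 5 N of contact. I release, retreat and check.

```bash
python3 -m inch '0 0 0 0 0 0.001 120;0 0 0 0 0 0.001 60;0 0 0 0 0 0.001 0;0 0 0 0 0 0.03 0;0 0 0 0 0 0.08 0;0 0 0 0 0 0.13 0;0 0 0 0 -0.06 0.14 0;0 0 0 0 -0.12 0.14 0'; python3 -m inch '0 0 0 -0.04 -0.04 0 0;0 0 0 -0.08 -0.08 0 0;0 0 0 -0.1 -0.12 0 0;0 0 0 -0.1 -0.18 0 0;0 0 0 -0.1 -0.2 0 0;0 0 0 -0.1 -0.2 0 0;0 0 0 -0.1 -0.2 0 0'
python3 - <<'E'
from h import *
s=snapshot("side");t=snapshot("top")
cv2.imwrite("pics/end.png",np.hstack([cv2.resize(s["img"][80:220,270:400],(400,431),interpolation=2),cv2.resize(t["img"][140:270,90:210],(398,431),interpolation=2)])[:,:,::-1])
print(sense()["time"])
E
```

```text
time: 32.2
eef_pos: [0.5823, 0.179, 0.2984]
orientation: [0.995, 2.977, 0.002]
wrist_force: [0.6, -0.4, -0.2]
width: 0.997
gripper_force: 0.0
time: 33.08
eef_pos: [0.4816, -0.0185, 0.2969]
orientation: [-0.995, -2.979, -0.001]
wrist_force: [0.1, -0.0, 0.3]
width: 0.999
gripper_force: 0.0
33.175
```

View pics/end.png

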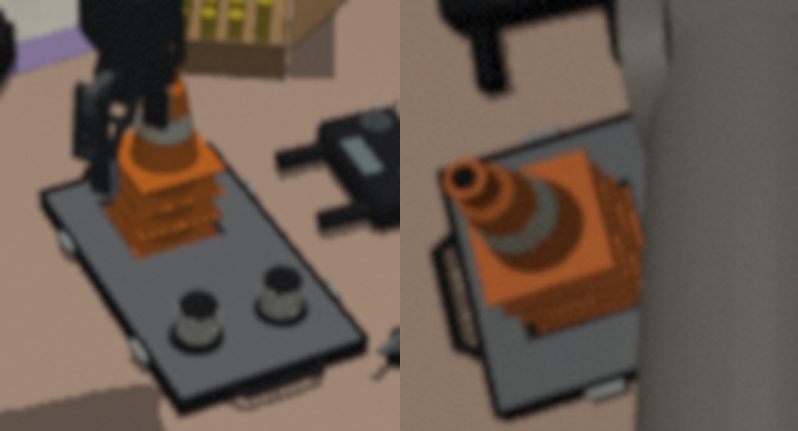

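The final pictures show four evenly spaced feet, aligned and upright, in one stack in the square well. Both beacons stand in their wells at equal height, and the gripper is clear of everything. I hand it in.

```bash
python3 -c "
from bench import *
print(close_job())"
```

```text
the job is handed in; nothing more can be done
None
```

The job is handed in at about 33 s: the beacon stands in the empty round well and all four cones are nested upright with their feet lined up; the first beacon grasp closed on air above the cap because the fingertips sit about 36 mm above the reported TCP, so I regrasped lower, and nothing was disturbed.

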